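Vent the grease gun and hold its plunger out for a cartridge change

TASK

The small grease gun lying on its side in the bench cradle needs a new cartridge. First vent it: squeeze its trigger fully against the grip and let it spring all the way back. Then take the upright plunger handle beyond the end cap and pull it straight out against its spring until the dark ring on the rod has just come clear of the cap, not on to the end stop, and finish still holding it there so that I can swap the cartridge; leave the other things on the bench where they are.

Things in the scene. Friction and masses are not known exactly. Their poses are not given: they have to be found in the camera images.
- gun: Mini pistol grease gun on its side, grey barrel 42 mm across strapped to a fixed plywood cradle 115 x 205 mm. Origin on the table under mid-barrel. The barrel axis runs along its y, 75 mm up; the plunger comes out of the cap at the -y end and pulls to -y; head and spout at the +y end, from which black grip and trigger stick out level to -x. Nothing fixed on it but the handle is over 110 mm high.
- grip_mid (a point): Middle of the fixed black grip where it is squeezed, 75 mm above the table. The grip is 28 mm thick along the gun's y (faces 14 mm either side of this point), 26 mm high (62 to 88 mm above the table), and goes on 40 mm further to the gun's -x. Nothing stands under it.
- trigger_pad (a point): Point on the outer (+y) face of the steel trigger opposite grip_mid; moves with the trigger. The trigger is a bar 11 mm thick, 18 mm high (66 to 84 mm above the table), ending about 35 mm further to -x. Grip and trigger measure 60 mm over their outer faces here when released, about 46 mm when fully squeezed. About 4 N here starts it, 13 N holds it at its stop.
- trigger (a joint): Trigger hinge, rad (upright axis at the head, 64 mm from trigger_pad): 0 released, 0.22 squeezed fully home on its stop, trigger_pad then having moved 14 mm to the gun's -y. A spring returns it.
- handle_grip (a point): Middle of the plunger's upright handle: the rod end bent straight up in a black sleeve 17 mm across, from 91 to 154 mm above the table; this point is on its axis, 125 mm up. It stands 60 mm beyond the cap's face when home (cap top 99 mm above the table); under it only the 10 mm rod, 75 mm up.
- plunger (a joint): Plunger travel in m along the gun's -y: 0 home, 0.084 the dark ring (8 mm wide) on the 10 mm rod begins to show at the cap's face, 0.092 the whole ring has just come out of it, 0.125 end stop. The spring pulls back with about 6.5 N at home and 14 N at the ring; it goes home when let go.
- rod_ring (a point): The inner edge of the dark ring on the rod (the edge that comes out last), on the barrel axis; hidden in the barrel when the plunger is home.
- cap_face (a point): Centre of the end cap's outer face, where the rod comes out, 75 mm above the table.
- cartridge_mid (a point): Fresh grey cartridge standing upright, 38 mm in diameter, 127 mm tall, loose, behind the gun (on its +x side); its centre at half height. To be left alone.
- tape_roll_mid (a point): Roll of masking tape lying flat, 92 mm across, 24 mm high, loose; its centre. To be left alone.
- measure_mid (a point): Black tape measure, 32 x 77 x 60 mm, loose; its centre. To be left alone.
- marker_mid (a point): Marker pen lying, 134 mm long, 15 mm high, loose; its centre. To be left alone.
- clip_mid (a point): Binder clip, 32 x 30 x 45 mm, loose; a point 10 mm above its foot. To be left alone.
Mind the look-alikes: they are no part of the job. Leave any blue or green look-alike of the part that bears cartridge_mid alone.

How it is judged:
By the outcome, as a careful person would: the job done as asked, in the order asked, and still so for the second after the job is handed in, while the arm keeps its last pose, push and grip.
It also fails if it takes over 48 s, if anything falls off the work surface, if the arm or the gripper's body presses on something with over 40 N, if the wrist force passes 120 N, or if a joint passes its speed limit or range.

ROBOT

A 6-joint arm with a two-finger parallel gripper is mounted at the origin on a cart in front of the work surface, level with it; the furniture and walls round the work are solid. World frame = base frame: x ahead of the robot, y to its left, z up, the work surface at z = 0. Lengths are in m, angles in rad, forces in N, time in s.
With the tool pointing down it reaches from about 0.25 to 0.775 m from the base axis. Payload 4 kg.
Tool frame: the origin (TCP) lies on the centre line of the jaws, within the pads' length; the fingertips stand 17 mm ahead of it and the grasp point (between the pads) lies 2 mm behind it; z points along the fingers, y is the line along which they close (so a half turn about z gives the same grasp; the last joint's range is limited). The gripper opens to 94 mm and grips with 3 to 60 N. Pads are 16 mm wide; open, the fingers measure 119 mm over their backs; the gripper's body (75 mm by 177 mm) begins 78 mm behind the grasp point.
Start: joints at [-1.395, 0.087, 1.371, -0, 1.684, -0.103], TCP at [0.151, -0.529, 0.223] pointing down, gripper open.
Joint ranges: [-3.1, 3.1], [-0.76, 2.03], [0.27, 2.55], [-1.08, 4.22], [0.17, 2.65], [-2.57, 2.57]. Speed limits (rad/s): [2.79, 2.79, 3.14, 3.14, 3.14, 3.14].

INTERFACE

Orientations are given as [roll, pitch, yaw] about the fixed x, y, z axes, in that order (R = Rz(yaw) Ry(pitch) Rx(roll)).
In Python, from bench import robot gives the robot as it stands.
- The arm moves only by the tool servo_tool, never from a script. Its argument "plan" is a list of rows, each a list of 7 numbers: the shift along the tool's x, y, z normalised to -1 to 1, where 1 is 0.1 m, then the turn, a rotation vector about the tool's x, y, z normalised to -1 to 1, where 1 is pi/2 rad, then the finger opening in mm, from 0 to 94. In form: [[x, y, z, ax, ay, az, gripper], ...]. A call has 1 to 12 rows; each row is the pose to reach, as a shift and turn from the pose commanded when the call began, along the tool's axes at that moment; what a row does not reach only later rows make up. A row lasts 1/12 s, in which the tool goes at most 41.7 mm and 7.16 degrees, less where a joint would pass 70% of its speed; a pose out of reach is approached as far as the arm can. A call with a number of a shift or a turn outside -1 to 1 is refused whole. A call with a gripper value outside its range is refused whole. The fingers move at their own pace and stop on an object; the grip force is fixed at half the most. Time passes only in rows, so rows that repeat a pose let the fingers close. It gives the time, the measured TCP pose, the force, the opening and the grip force at its end, in the units of the state.
- robot.get_obs(): the state, without advancing time (a new reading comes with each control period).
- robot.snapshot(name): name is "scene" or "top" or "wrist"; returns the picture (400x640x3 uint8, red, green, blue); there is no depth.
- robot.camera_params(name): a dict with "camera_matrix" (3x3 intrinsics, pixels), "distortion" ([k1, k2, p1, p2, k3] as OpenCV has them; the pictures are not rectified), "rvec" (rotation vector, rad) and "tvec" (3), from world to camera coordinates, as OpenCV has them; the wrist camera has in their place "tool_from_camera" (4x4, takes a point from camera to tool coordinates, whose origin is the TCP and whose axes are the flange's). Camera axes: x right, y down, z forward; pixel columns grow to the right and rows downward; lengths in m; the calibration is good to about 2 mm. A picture is of the moment at which its call begins: read the wrist's pose just before it. camera_params takes no time and is no camera call.
- robot.close_job(): hands the job in; it is judged then, once.
Trained networks look in the newest picture that a camera, given by its name, has taken for a name from the list of things; names that differ only in an ending like _2 or _b are one class to them, and where a whole thing is asked for, a point or a joint stands for the part that bears it (a point fixed in the world has none). Each returns a list of dicts, best first, with "conf" (0 to 1); they miss things now and then, are a little off and sometimes report something else, mostly with a low value. They report only what shows in the picture. A call takes as long as a camera call. They do not tell look-alikes from the thing itself.
- robot.find_in(thing, camera): "extent" ([centre column, centre row, width, height] in pixels, round what is visible of it).
The state is a dict: "time": time; "joint_positions": joint angles; "qvel": joint speeds; "joint_torque": joint torques, N m; "tool_pos": TCP position; "ee_rot": TCP orientation; "wrist_force": force on the tool from outside, world axes, zero at the start; "wrist_torque": the same for the moment, N m; "width": finger opening in m; "finger_force": force on a finger pad.
Only numpy, scipy, OpenCV 4.12 (cv2) and the standard library are available. Lean on these libraries where they do the work, as an engineer would, in place of code of your own. Each camera call takes 0.05 s, during which the arm holds its last target. There are 200 camera calls.

## Working session

There is one attempt and no reset: what is moved stays moved. The work goes in short steps, Python scripts to look and compute and a tool call to move; the robot and the scene stay as the last step left them, time stands still between calls to the robot, and variables do not carry over. Pictures are saved under pics/ and viewed, at most 10 in all, crops included, and the job is handed in when it is done.

Besides the shell and the picture viewer there is one more tool, called after ">>>" as name(argument=value, ...) on one line, values as JSON. servo_tool: Moves the arm, as the interface text tells. Scaled input: -1 to 1 covers 0.1 m each way for a shift and pi/2 rad each way for a turn. Its arguments: {"type":"object","properties":{"plan":{"type":"array","items":{"type":"array","items":{"type":"number"}}}},"required":["plan"]}

```bash
mkdir -p pics; cat > h.py <<'E'
import numpy as np, cv2
from bench import robot
def snap(c,fn=None):
    im=robot.snapshot(c)
    if fn: cv2.imwrite('pics/'+fn,im[:,:,::-1])
    return im
def ray(c,px):
    p=robot.camera_params(c); K=np.array(p["camera_matrix"],float); d=np.array(p["distortion"],float)
    u=cv2.undistortPoints(np.array([[px]],float),K,d)[0,0]
    v=np.array([u[0],u[1],1.])
    R=cv2.Rodrigues(np.array(p["rvec"],float))[0]; t=np.array(p["tvec"],float).ravel()
    return -R.T@t, R.T@v
def atz(c,px,z):
    o,v=ray(c,px); return o+v*(z-o[2])/v[2]
def tri(obs):
    A=np.zeros((3,3));b=np.zeros(3)
    for c,px in obs:
        o,v=ray(c,px); v=v/np.linalg.norm(v); P=np.eye(3)-np.outer(v,v); A+=P;b+=P@o
    return np.linalg.solve(A,b)
def proj(c,X):
    p=robot.camera_params(c)
    return cv2.projectPoints(np.array(X,float).reshape(-1,1,3),np.array(p["rvec"],float),np.array(p["tvec"],float),np.array(p["camera_matrix"],float),np.array(p["distortion"],float))[0].reshape(-1,2)
E
python3 - <<'E'
from h import *
np.set_printoptions(precision=3,suppress=True)
for c in("scene","top"):
    snap(c,c+'1.png')
    for t in("gun","grip_mid","trigger_pad","handle_grip","cap_face","cartridge_mid"):
        print(c,t,[(np.round(r["conf"],2),np.round(r["extent"])) for r in robot.find_in(t,c)[:3]])
o=robot.get_obs();print(o["time"],o["tool_pos"],o["ee_rot"])
E
```

```text
scene gun [(np.float64(0.63), array([285., 221.,  94.,  92.])), (np.float64(0.27), array([270., 321.,  41.,  41.]))]
scene grip_mid [(np.float64(0.57), array([290., 219.,  89.,  87.]))]
scene trigger_pad [(np.float64(0.7), array([285., 223.,  90.,  91.])), (np.float64(0.58), array([303., 248.,  39.,  17.]))]
scene handle_grip []
scene cap_face [(np.float64(0.75), array([288., 222.,  87.,  86.]))]
scene cartridge_mid [(np.float64(0.88), array([257., 220.,  15.,  42.])), (np.float64(0.78), array([280., 196.,  14.,  39.]))]
top gun [(np.float64(0.96), array([274., 215., 135.,  59.]))]
top grip_mid [(np.float64(0.58), array([275., 216., 135.,  69.]))]
top trigger_pad [(np.float64(0.72), array([330., 197.,  22.,   9.])), (np.float64(0.53), array([244., 231.,  11.,  29.]))]
top handle_grip [(np.float64(0.39), array([331., 198.,  24.,   6.]))]
top cap_face [(np.float64(0.69), array([274., 215., 138.,  65.]))]
top cartridge_mid [(np.float64(0.71), array([308., 152.,  12.,  15.])), (np.float64(0.51), array([280., 161.,  18.,  21.]))]
0.7 [ 0.151 -0.529  0.223] [ 3.141 -0.     0.279]
```

```bash
python3 - <<'E'
import cv2
a=cv2.imread('pics/scene1.png')[140:300,190:400];b=cv2.imread('pics/top1.png')[120:280,180:390]
cv2.imwrite('pics/c1.png',cv2.resize(a,(787,600),interpolation=cv2.INTER_CUBIC))
cv2.imwrite('pics/c2.png',cv2.resize(b,(787,600),interpolation=cv2.INTER_CUBIC))
E
```

```text
(no output)
```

View pics/c1.png

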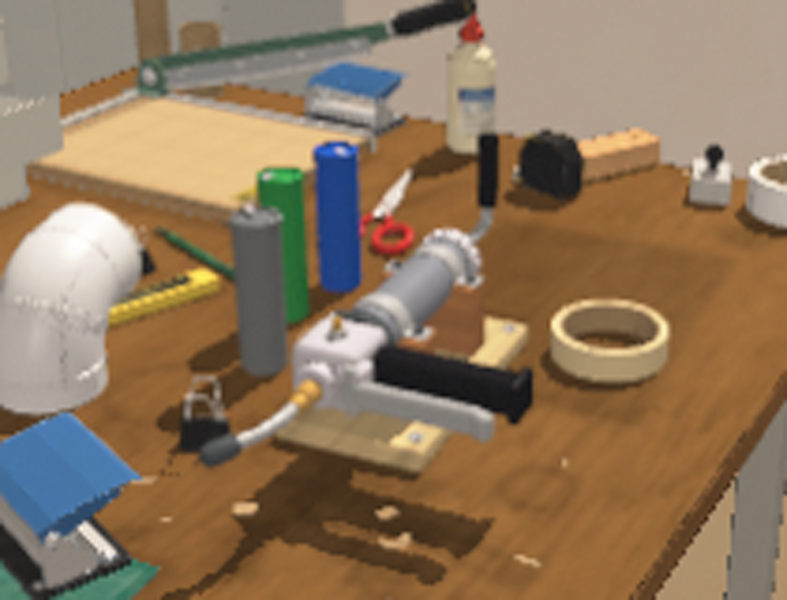

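View pics/c2.png

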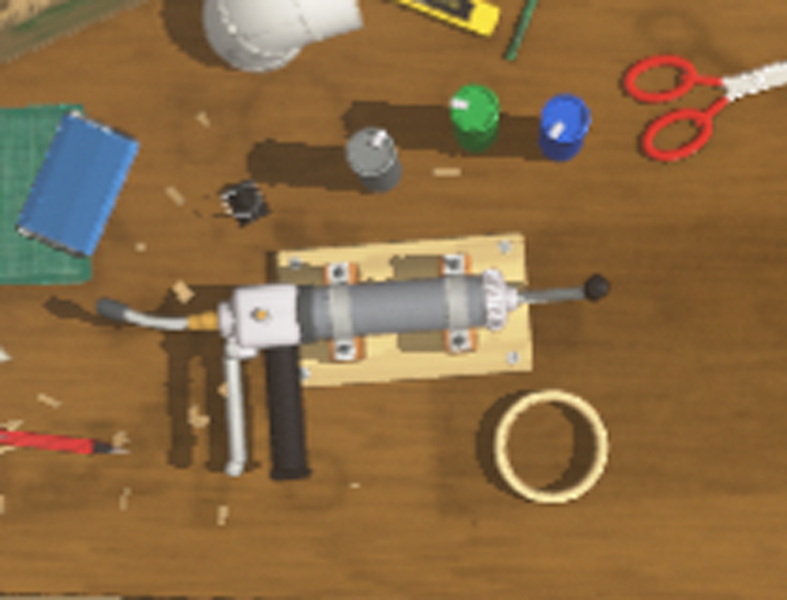

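View pics/top1.png

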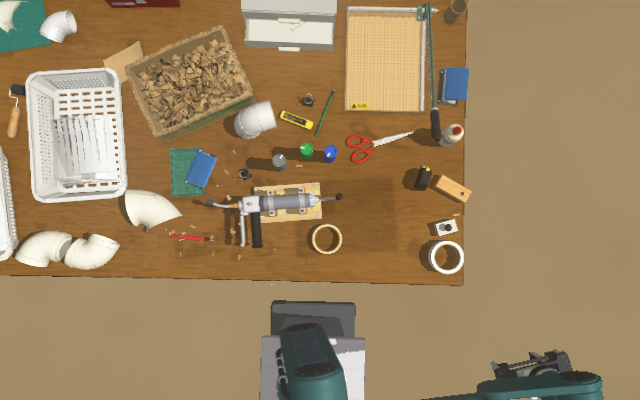

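The scene crop shows the gun with its spout toward the camera. The handle top is at about (320,177) in the full scene picture. In the top view, up is +x and left is +y; the handle top is at about (339,197), the grip runs (255,213) to (257,247), the trigger (243,213) to (243,246), and the tape roll is at (327,239).

```bash
python3 - <<'E'
from h import *
np.set_printoptions(precision=4,suppress=True)
T=lambda x,y:(180+x/3.748-.4,120+y/3.75-.4); S=lambda x,y:(190+x/3.748-.4,140+y/3.75-.4)
print("handle top",tri([("top",T(597,287)),("scene",S(488,138))]),atz("top",T(597,287),.154),atz("scene",S(488,138),.150))
print("grip end mid",tri([("top",T(291,475)),("scene",S(517,378))]))
for n,p,z in[("grip base",(284,350),.088),("grip end",(291,473),.088),("trig base",(234,358),.084),("trig end",(236,470),.084),("cradle ul",(278,252),.02),("ur",(522,236),.02),("lr",(531,369),.02),
 ("head c",(260,314),.11),("cap c",(495,299),.099),("barrel strap1",(343,310),.097),("strap2",(457,303),.097),("handle",(597,287),.154),("tape",(551,446),.024),("trigL",(229,430),.08),("trigR",(244,430),.08),("gripL",(271,430),.088),("gripR",(304,430),.088),("cart",(373,152),.127),("clip",(243,202),.03)]:
    print(n,atz("top",T(*p),z))
E
```

```text
handle top [ 0.5785 -0.0624  0.151 ] [ 0.5777 -0.0626  0.154 ] [ 0.5805 -0.0646  0.15  ]
grip end mid [0.4297 0.1724 0.0875]
grip base [0.5256 0.1799 0.088 ]
grip end [0.4292 0.1713 0.088 ]
trig base [0.5184 0.2196 0.084 ]
trig end [0.4303 0.2151 0.084 ]
cradle ul [0.6081 0.1949 0.02  ]
ur [ 0.6265 -0.0063  0.02  ]
lr [ 0.5168 -0.0165  0.02  ]
head c [0.5526 0.197  0.11  ]
cap c [0.5695 0.0145 0.099 ]
barrel strap1 [0.558  0.1336 0.097 ]
strap2 [0.5657 0.0443 0.097 ]
handle [ 0.5777 -0.0626  0.154 ]
tape [ 0.454  -0.0344  0.024 ]
trigL [0.4615 0.2222 0.08  ]
trigR [0.4618 0.2104 0.08  ]
gripL [0.4625 0.1881 0.088 ]
gripR [0.4631 0.1622 0.088 ]
cart [0.6794 0.1116 0.127 ]
clip [0.6477 0.2237 0.03  ]
```

>>> servo_tool(plan=[[0.28, -0.33, 0, 0, 0, 0.06, 94], [0.56, -0.66, 0, 0, 0, 0.118, 94], [0.84, -1, 0, 0, 0, 0.118, 94], [0.84, -1, 0, 0, 0, 0.118, 94]])

```text
time: 1.03
tool_pos: [0.2064, -0.405, 0.2228]
ee_rot: [-3.14, -0.002, 0.097]
wrist_force: [0.6, -0.7, 0.4]
width: 0.0939
finger_force: 0.0
```

>>> servo_tool(plan=[[0.18, -0.31, 0, 0, 0, 0, 94], [0.35, -0.63, 0, 0, 0, 0, 94], [0.53, -0.95, 0, 0, 0, 0, 94]])

```text
time: 1.28
tool_pos: [0.2486, -0.3091, 0.2226]
ee_rot: [3.141, -0.0, 0.092]
wrist_force: [0.5, 0.4, 0.1]
width: 0.094
finger_force: 0.0
```

>>> servo_tool(plan=[[0.18, -0.31, 0, 0, 0, 0, 94], [0.35, -0.63, 0, 0, 0, 0, 94], [0.53, -0.95, 0, 0, 0, 0, 94]])

```text
time: 1.53
tool_pos: [0.2927, -0.2094, 0.2228]
ee_rot: [3.14, -0.001, 0.093]
wrist_force: [0.1, 0.6, -1.1]
width: 0.0941
finger_force: 0.0
```

>>> servo_tool(plan=[[0.18, -0.31, 0, 0, 0, 0, 94], [0.35, -0.63, 0, 0, 0, 0, 94], [0.53, -0.95, 0, 0, 0, 0, 94]])

```text
time: 1.78
tool_pos: [0.3367, -0.1097, 0.223]
ee_rot: [3.14, -0.001, 0.093]
wrist_force: [1.7, 0.2, 0.5]
width: 0.0942
finger_force: 0.0
```

>>> servo_tool(plan=[[0.18, -0.31, 0, 0, 0, 0, 94], [0.35, -0.63, 0, 0, 0, 0, 94], [0.53, -0.95, 0, 0, 0, 0, 94], [0.53, -0.95, 0, 0, 0, 0, 94]])

```text
time: 2.12
tool_pos: [0.3818, -0.0063, 0.2226]
ee_rot: [-3.139, -0.002, 0.103]
wrist_force: [-0.5, -0.7, -0.2]
width: 0.0939
finger_force: 0.0
```

>>> servo_tool(plan=[[0.18, -0.31, 0, 0, 0, 0, 94], [0.35, -0.63, 0, 0, 0, 0, 94], [0.53, -0.91, 0, 0, 0, 0, 94]])

```text
time: 2.37
tool_pos: [0.4251, 0.085, 0.2228]
ee_rot: [3.141, -0.001, 0.093]
wrist_force: [1.1, -0.0, 0.7]
width: 0.0937
finger_force: 0.0
```

>>> servo_tool(plan=[[0.18, -0.31, 0, 0, 0, 0, 94], [0.35, -0.63, 0, 0, 0, 0, 94], [0.51, -0.91, 0, 0, 0, 0, 94], [0.51, -0.91, 0, 0, 0, 0, 94], [0.51, -0.91, 0, 0, 0, 0, 94]])

```text
time: 2.78
tool_pos: [0.4672, 0.1797, 0.2219]
ee_rot: [3.14, 0.001, 0.095]
wrist_force: [0.0, -0.2, 0.1]
width: 0.094
finger_force: 0.0
```

```bash
cat >> h.py <<'E'
def wproj(X,o=None):
    "world points -> wrist pixels"
    from scipy.spatial.transform import Rotation as Ro
    o=o or robot.get_obs(); p=robot.camera_params("wrist")
    W=np.eye(4);W[:3,:3]=Ro.from_euler('xyz',o["ee_rot"]).as_matrix();W[:3,3]=o["tool_pos"]
    M=np.linalg.inv(W@np.array(p["tool_from_camera"],float))
    return cv2.projectPoints(np.array(X,float).reshape(-1,1,3),cv2.Rodrigues(M[:3,:3])[0],M[:3,3],np.array(p["camera_matrix"],float),np.array(p["distortion"],float))[0].reshape(-1,2)
def wray(px,o):
    from scipy.spatial.transform import Rotation as Ro
    p=robot.camera_params("wrist")
    W=np.eye(4);W[:3,:3]=Ro.from_euler('xyz',o["ee_rot"]).as_matrix();W[:3,3]=o["tool_pos"]
    M=W@np.array(p["tool_from_camera"],float)
    u=cv2.undistortPoints(np.array([[px]],float),np.array(p["camera_matrix"],float),np.array(p["distortion"],float))[0,0]
    return M[:3,3], M[:3,:3]@np.array([u[0],u[1],1.])
def watz(px,z,o):
    c,v=wray(px,o); return c+v*(z-c[2])/v[2]
E
python3 - <<'E'
from h import *
o=robot.get_obs();print(o["time"],o["tool_pos"],o["ee_rot"])
im=snap("wrist").copy()
g=np.array([.4695,.176,.088]);y=np.array([-.093,.9957,0])
P=wproj([g+14*y/1e3,g-14*y/1e3,g+[0,0,-.004]+46*y/1e3,g+[0,0,-.004]+35*y/1e3],o)
print(P)
for q in P: cv2.circle(im,tuple(int(a) for a in np.round(q)),4,(255,0,0),1)
cv2.imwrite('pics/w1.png',im[:,:,::-1])
E
```

```text
2.7833 [0.46720065 0.1796742  0.22185431] [3.14047110e+00 1.34175546e-03 9.54266499e-02]
[[316.61411128 191.83273883]
 [343.31469396 191.88961119]
 [286.61323986 190.89490382]
 [296.96335616 190.91527479]]
```

View pics/w1.png

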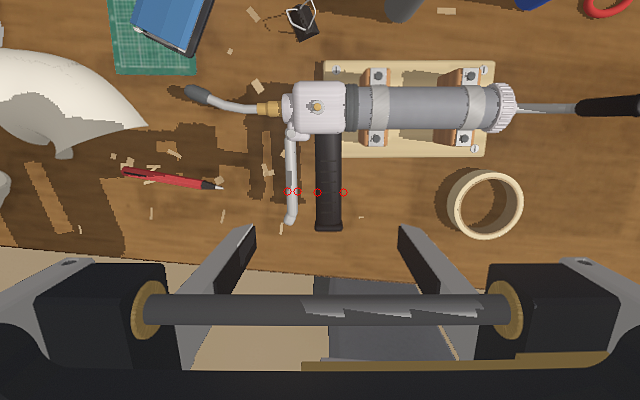

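Marker predictions match the grip (316–342 px) and the trigger (286–298 px) to about 1 mm. Next I descend around both.

>>> servo_tool(plan=[[0.01, -0.03, 0.4, 0, 0, 0, 94], [0.02, -0.06, 0.8, 0, 0, 0, 94], [0.02, -0.06, 0.9, 0, 0, 0, 94]])

```text
time: 3.08
tool_pos: [0.4645, 0.1831, 0.1265]
ee_rot: [3.139, 0.01, 0.092]
wrist_force: [-1.1, -0.2, -1.7]
width: 0.094
finger_force: 0.0
```

>>> servo_tool(plan=[[0, 0, 0.3, 0, 0, 0, 94], [0, 0, 0.57, 0, 0, 0, 94], [0, 0, 0.57, 0, 0, 0, 94], [0, 0, 0.57, 0, 0, 0, 94]])

```text
time: 3.42
tool_pos: [0.4676, 0.1843, 0.0754]
ee_rot: [3.141, 0.002, 0.092]
wrist_force: [-0.7, 0.3, 0.6]
width: 0.0944
finger_force: 0.0
```

>>> servo_tool(plan=[[0, 0, 0, 0, 0, 0, 62], [0, 0, 0, 0, 0, 0, 62], [0, 0, 0, 0, 0, 0, 62], [0, 0, 0, 0, 0, 0, 62], [0, 0, 0, 0, 0, 0, 62]])

```text
time: 3.83
tool_pos: [0.4691, 0.1884, 0.0776]
ee_rot: [-3.136, -0.004, 0.094]
wrist_force: [-1.1, 7.7, 3.4]
width: 0.0647
finger_force: 3.8
```

>>> servo_tool(plan=[[0, 0, 0, 0, 0, 0, 52], [0, 0, 0, 0, 0, 0, 48], [0, 0, 0, 0, 0, 0, 44], [0, 0, 0, 0, 0, 0, 40], [0, 0, 0, 0, 0, 0, 40], [0, 0, 0, 0, 0, 0, 40]])

```text
time: 4.33
tool_pos: [0.469, 0.1873, 0.0774]
ee_rot: [-3.138, -0.003, 0.095]
wrist_force: [-1.7, 4.5, 6.2]
width: 0.0466
finger_force: 29.8
```

>>> servo_tool(plan=[[0, 0, 0, 0, 0, 0, 36], [0, 0, 0, 0, 0, 0, 36], [0, 0, 0, 0, 0, 0, 36], [0, 0, 0, 0, 0, 0, 36]])

```text
time: 4.67
tool_pos: [0.469, 0.1874, 0.0774]
ee_rot: [-3.138, -0.003, 0.095]
wrist_force: [-2.7, 5.2, 5.3]
width: 0.047
finger_force: 29.8
```

Squeezed home: the width is 46.6 mm with 30 N against the stop. Now I release, let the trigger return and lift off.

>>> servo_tool(plan=[[0, 0, 0, 0, 0, 0, 70], [0, 0, 0, 0, 0, 0, 94], [0, 0, 0, 0, 0, 0, 94], [0, 0, 0, 0, 0, 0, 94], [0, 0, 0, 0, 0, 0, 94], [0, 0, 0, 0, 0, 0, 94], [0, 0, 0, 0, 0, 0, 94], [0, 0, 0, 0, 0, 0, 94]])

```text
time: 5.33
tool_pos: [0.4679, 0.1849, 0.0749]
ee_rot: [3.14, 0.001, 0.093]
wrist_force: [0.3, -0.0, 0.1]
width: 0.093
finger_force: 0.0
```

>>> servo_tool(plan=[[0, 0, -0.3, 0, 0, 0, 94], [0, 0, -0.65, 0, 0, 0, 94], [0, 0, -1, 0, 0, 0, 94]])

```text
time: 5.58
tool_pos: [0.4672, 0.1848, 0.1751]
ee_rot: [3.14, 0.004, 0.093]
wrist_force: [0.9, 0.4, -0.0]
width: 0.0942
finger_force: 0.0
```

>>> servo_tool(plan=[[0.1, 0.3, -0.15, 0, 0, 0, 94], [0.2, 0.6, -0.3, 0, 0, 0, 80], [0.28, 0.86, -0.45, 0, 0, 0, 60], [0.28, 0.86, -0.45, 0, 0, 0, 60], [0.28, 0.86, -0.45, 0, 0, 0, 60], [0.28, 0.86, -0.45, 0, 0, 0, 60]])

```text
time: 6.08
tool_pos: [0.5035, 0.1027, 0.2195]
ee_rot: [-3.141, 0.002, 0.093]
wrist_force: [0.1, 0.0, 0.2]
width: 0.0641
finger_force: 0.0
```

```bash
python3 - <<'E'
from h import *
o=robot.get_obs();print(o["time"],o["tool_pos"],o["ee_rot"])
im=snap("wrist").copy()
P=wproj([[.578,-.0625,.154],[.578,-.0625,.091],[.5695,.0145,.099]],o);print(P)
for q in P: cv2.circle(im,tuple(int(a) for a in np.round(q)),4,(255,0,0),1)
cv2.imwrite('pics/w2.png',im[:,:,::-1]); np.save('w2.npy',{k:np.array(o[k]) for k in("tool_pos","ee_rot")},allow_pickle=True)
E
```

```text
6.0833 [0.50354935 0.10269158 0.21949921] [-3.14130732e+00  1.89241086e-03  9.28396644e-02]
[[545.42810741 141.62346012]
 [499.47452612 137.30620702]
 [424.41497705 138.73093975]]
```

View pics/w2.png

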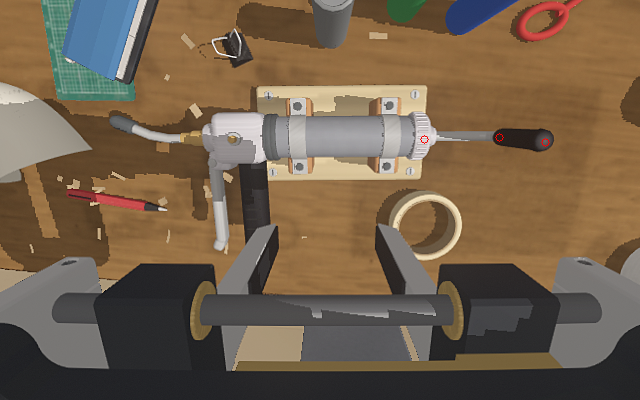

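The trigger has sprung back, and the predicted handle points (545,142 and 499,137) land on the sleeve. Next I move above the handle and descend.

>>> servo_tool(plan=[[0.1, 0.29, 0, 0, 0, 0, 50], [0.2, 0.58, 0, 0, 0, 0, 50], [0.3, 0.86, 0, 0, 0, 0, 50]])

```text
time: 6.38
tool_pos: [0.5414, 0.0205, 0.2193]
ee_rot: [-3.141, 0.002, 0.097]
wrist_force: [-0.4, 1.2, -0.3]
width: 0.0503
finger_force: 0.0
```

>>> servo_tool(plan=[[0.1, 0.29, 0, 0, 0, 0, 50], [0.2, 0.58, 0, 0, 0, 0, 50], [0.29, 0.85, 0, 0, 0, 0, 50], [0.29, 0.85, 0, 0, 0, 0, 50], [0.29, 0.85, 0, 0, 0, 0, 50], [0.29, 0.85, 0, 0, 0, 0, 50]])

```text
time: 6.88
tool_pos: [0.5782, -0.0607, 0.2194]
ee_rot: [-3.14, 0.002, 0.095]
wrist_force: [-0.8, 0.3, -0.5]
width: 0.0502
finger_force: 0.0
```

```bash
python3 - <<'E'
from h import *
o=robot.get_obs();print(o["time"],o["tool_pos"],o["ee_rot"],o["width"])
im=snap("wrist").copy()
P=wproj([[.578,-.0625,.154],[.578,-.0625,.091],[.5695,.0145,.099]],o);print(P)
for q in P: cv2.circle(im,tuple(int(a) for a in np.round(q)),4,(255,0,0),1)
cv2.imwrite('pics/w3.png',im[:,:,::-1])
E
```

```text
6.8833 [ 0.57819141 -0.06067263  0.21942274] [-3.14030068e+00  2.06366871e-03  9.47477865e-02] 0.05022510444475118
[[328.67427914 213.92180121]
 [328.31557632 195.16977383]
 [251.57251645 198.21139503]]
```

View pics/w3.png

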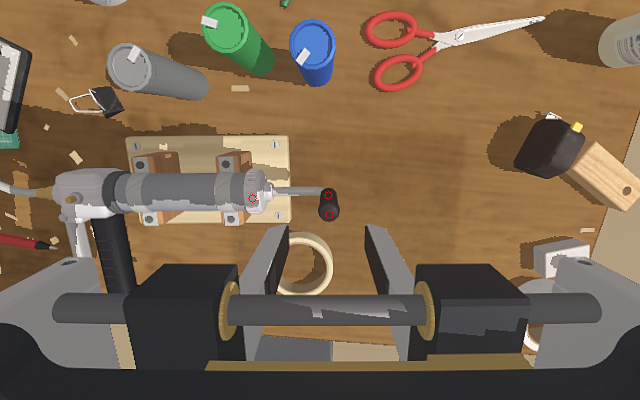

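The handle is centred at (328,205), between the fingers' lines. I descend and close.

>>> servo_tool(plan=[[0.02, 0.02, 0.3, 0, 0, 0, 50], [0.02, 0.02, 0.6, 0, 0, 0, 50], [0.02, 0.02, 0.8, 0, 0, 0, 50], [0.02, 0.02, 0.95, 0, 0, 0, 50], [0.02, 0.02, 0.95, 0, 0, 0, 50]])

```text
time: 7.35
tool_pos: [0.5779, -0.0616, 0.121]
ee_rot: [-3.139, 0.008, 0.096]
wrist_force: [-0.9, 0.6, -1.1]
width: 0.0499
finger_force: 0.0
```

>>> servo_tool(plan=[[0, 0, 0, 0, 0, 0, 30], [0, 0, 0, 0, 0, 0, 20], [0, 0, 0, 0, 0, 0, 10], [0, 0, 0, 0, 0, 0, 8], [0, 0, 0, 0, 0, 0, 8], [0, 0, 0, 0, 0, 0, 8], [0, 0, 0, 0, 0, 0, 8], [0, 0, 0, 0, 0, 0, 8], [0, 0, 0, 0, 0, 0, 8], [0, 0, 0, 0, 0, 0, 8]])

```text
time: 8.18
tool_pos: [0.5816, -0.062, 0.127]
ee_rot: [-3.138, -0.002, 0.094]
wrist_force: [-1.6, 3.8, 4.0]
width: 0.0167
finger_force: 30.0
```

```bash
python3 - <<'E'
from h import *
o=robot.get_obs();print(o["time"],o["tool_pos"],o["ee_rot"],o["wrist_force"],o["width"])
im=snap("wrist").copy()
cv2.imwrite('pics/w4.png',im[:,:,::-1])
E
```

```text
8.1833 [ 0.58160194 -0.06201565  0.12697241] [-3.13847795e+00 -2.45101767e-03  9.43451528e-02] [-1.62806397  3.82350959  4.00143611] 0.016739162477768275
```

View pics/w4.png

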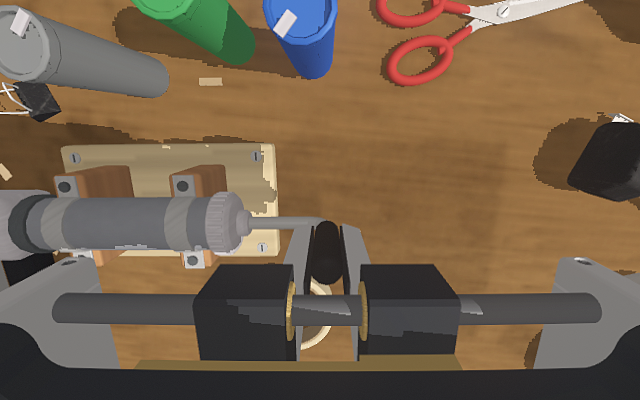

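The handle is gripped (16.7 mm, 30 N) and the rod and cap are in view at (250–310, 223). I pull in steps.

>>> servo_tool(plan=[[0, 0.08, 0, 0, 0, 0, 8], [0, 0.16, 0, 0, 0, 0, 8], [0, 0.24, 0, 0, 0, 0, 8], [0, 0.32, 0, 0, 0, 0, 8], [0, 0.4, 0, 0, 0, 0, 8], [0, 0.48, 0, 0, 0, 0, 8], [0, 0.56, 0, 0, 0, 0, 8], [0, 0.64, 0, 0, 0, 0, 8], [0, 0.72, 0, 0, 0, 0, 8], [0, 0.8, 0, 0, 0, 0, 8], [0, 0.88, 0, 0, 0, 0, 8], [0, 0.88, 0, 0, 0, 0, 8]])

```text
time: 9.23
tool_pos: [0.5902, -0.1474, 0.127]
ee_rot: [-3.133, -0.003, 0.095]
wrist_force: [0.5, 12.9, 4.1]
width: 0.0168
finger_force: 30.0
```

>>> servo_tool(plan=[[0, 0, 0, 0, 0, 0, 8], [0, 0, 0, 0, 0, 0, 8], [0, 0, 0, 0, 0, 0, 8], [0, 0, 0, 0, 0, 0, 8]])

```text
time: 9.57
tool_pos: [0.5901, -0.1463, 0.127]
ee_rot: [-3.133, -0.003, 0.096]
wrist_force: [-0.5, 12.9, 5.4]
width: 0.0171
finger_force: 30.0
```

```bash
python3 - <<'E'
from h import *
o=robot.get_obs();print(o["time"],o["tool_pos"],o["ee_rot"],o["wrist_force"],o["width"])
d=o["tool_pos"]-np.array([.5816,-.0620,.127]);print("travel",np.linalg.norm(d[:2]))
im=snap("wrist").copy()
cv2.imwrite('pics/w5.png',cv2.resize(im[150:330,100:370,::-1],None,fx=2.9,fy=2.9,interpolation=cv2.INTER_CUBIC))
E
```

```text
9.5667 [ 0.59011072 -0.14628135  0.12696295] [-3.13284739e+00 -3.08237513e-03  9.63119966e-02] [-0.46318213 12.93952133  5.43663996] 0.01708505036322442
travel 0.08470997012717464
```

View pics/w5.png

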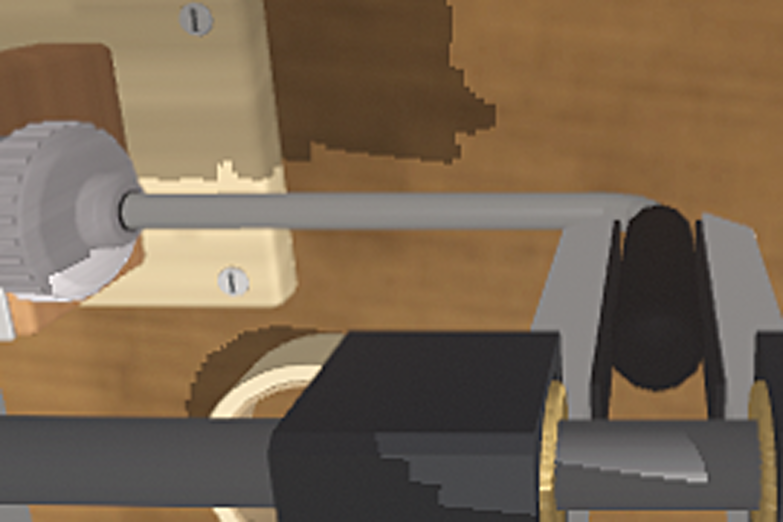

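A dark sliver of the ring is just showing at the cap (crop x 122–130), at about 85 mm of travel. It needs about 9 mm more.

>>> servo_tool(plan=[[0, 0.03, 0, 0, 0, 0, 8], [0, 0.06, 0, 0, 0, 0, 8], [0, 0.095, 0, 0, 0, 0, 8], [0, 0.095, 0, 0, 0, 0, 8], [0, 0.095, 0, 0, 0, 0, 8], [0, 0.095, 0, 0, 0, 0, 8], [0, 0.095, 0, 0, 0, 0, 8], [0, 0.095, 0, 0, 0, 0, 8]])

```text
time: 10.28
tool_pos: [0.591, -0.1554, 0.127]
ee_rot: [-3.132, -0.003, 0.097]
wrist_force: [-0.5, 13.7, 4.4]
width: 0.0169
finger_force: 30.0
```

```bash
python3 - <<'E'
from h import *
o=robot.get_obs();print(o["time"],o["tool_pos"],o["ee_rot"],o["wrist_force"],o["width"])
d=o["tool_pos"]-np.array([.5816,-.0620,.127]);print("travel",np.linalg.norm(d[:2]))
im=snap("wrist").copy()
cv2.imwrite('pics/w6.png',cv2.resize(im[190:260,80:180,::-1],None,fx=8,fy=8,interpolation=cv2.INTER_CUBIC))
E
```

```text
10.2833 [ 0.59104711 -0.15537596  0.12700293] [-3.13234148 -0.00314643  0.09659072] [-0.45106966 13.68424158  4.40135168] 0.01694385865651655
travel 0.09385263857937748
```

View pics/w6.png

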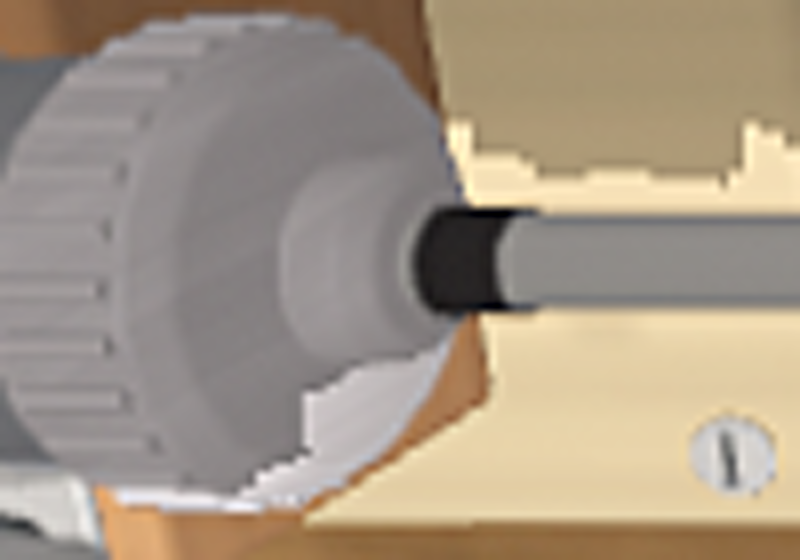

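```bash
python3 - <<'E'
from h import *
o=robot.get_obs(); im=robot.snapshot("wrist").astype(int)
y=np.array([-.093,.9957,0]); h=np.array([.591,-.1554,.08])
for s in(.140,.145,.150,.1538,.16): print(s,wproj([h+s*y],o))
print("diam px",np.ptp(wproj([h+.15*y+[.005,0,-.005],h+.15*y-[.005,0,.005]],o),axis=0))
for r in(219,221,223,225,227): print(r,im[r,124:150].sum(1)//3)
E
```

```text
0.14 [[145.76165669 219.88059362]]
0.145 [[139.46514531 219.82297437]]
0.15 [[133.18556584 219.76488143]]
0.1538 [[128.4247046  219.72041633]]
0.16 [[120.67911958 219.64728963]]
diam px [ 0.87154942 11.97139487]
219 [145 146 143 130 125 125 138 139  71  29  34  38  35  37  36  37  35  30
  68 141 143 139 139 139 139 139]
221 [147 146 140 129 125 130 147  99  39  34  36  39  38  37  37  38  33  47
 130 146 141 140 138 139 139 139]
223 [149 147 139 128 127 133 148  91  34  33  37  38  36  38  37  38  31  45
 129 146 140 140 140 139 140 139]
225 [150 150 144 131 127 130 144 108  45  30  35  36  38  38  38  37  35  36
 100 149 140 139 138 138 139 138]
227 [149 149 146 133 128 127 128 138  88  32  29  33  32  34  33  34  31  26
  41 119 136 131 129 125 123 123]
```

The dark length is about 10.1 px, or 8.05 mm, so the ring is out to within about 1 mm. I'll pull slightly more and check whether the inner edge moves with it.

>>> servo_tool(plan=[[0, 0.015, 0, 0, 0, 0, 8], [0, 0.015, 0, 0, 0, 0, 8], [0, 0.015, 0, 0, 0, 0, 8], [0, 0.015, 0, 0, 0, 0, 8], [0, 0.015, 0, 0, 0, 0, 8], [0, 0.015, 0, 0, 0, 0, 8]])

```text
time: 10.88
tool_pos: [0.5912, -0.1566, 0.127]
ee_rot: [-3.132, -0.003, 0.097]
wrist_force: [-0.2, 13.5, 5.0]
width: 0.0169
finger_force: 30.0
```

```bash
python3 - <<'E'
from h import *
o=robot.get_obs(); im=robot.snapshot("wrist")
d=o["tool_pos"]-np.array([.5816,-.0620,.127]);print("travel",np.linalg.norm(d[:2]),o["wrist_force"],o["width"],o["time"])
for r in(219,221,223,225,227): print(r,im[r,120:150].astype(int).sum(1)//3)
cv2.imwrite('pics/w7.png',cv2.resize(im[190:260,80:180,::-1],None,fx=8,fy=8,interpolation=cv2.INTER_CUBIC))
E
```

```text
travel 0.09506201336843259 [-0.19015524 13.47046051  5.00765102] 0.016888606493541954 10.8833
219 [150 145 145 144 144 138 127 124 126 137 143 138  71  29  33  36  38  37
  38  39  34  32  69 143 144 140 139 140 140 139]
221 [154 149 148 147 144 134 126 124 134 142 147 111  45  31  37  37  36  38
  38  37  35  43 118 147 141 140 139 140 139 140]
223 [153 149 150 148 145 133 126 127 136 141 148 102  42  32  38  37  39  37
  37  38  32  46 129 146 140 141 140 139 139 139]
225 [153 148 149 150 148 137 129 127 133 139 144 122  54  30  36  37  39  37
  37  38  35  37 100 147 141 138 139 137 138 137]
227 [155 151 151 149 148 143 129 126 125 128 131 136  87  31  28  33  34  33
  32  33  32  27  37 111 136 131 128 125 122 122]
```

View pics/w7.png

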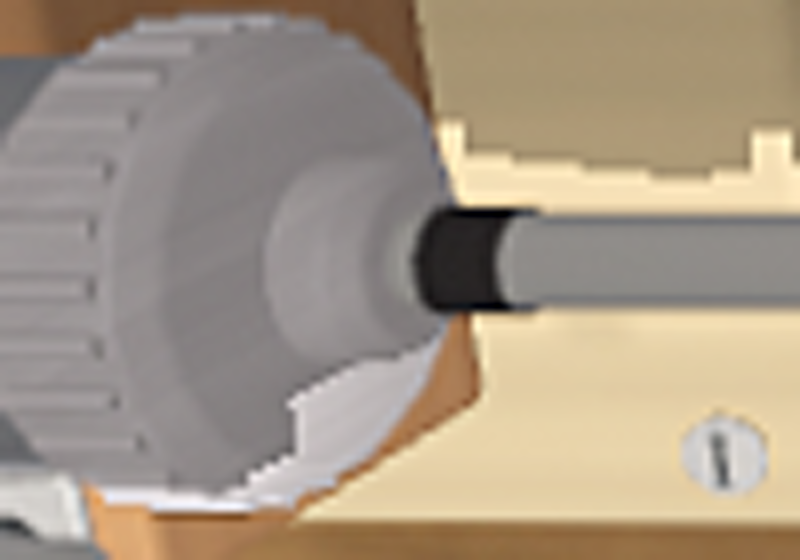

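The ring's two edges stayed fixed relative to the gripper while the cap moved back. A thin sliver of bare rod, about 2 mm, now shows between the cap and the ring, so the whole ring is just clear and the grip is firm.

```bash
python3 -c "
from bench import robot
print(robot.close_job())"
```

```text
the job is handed in; nothing more can be done
None
```

I squeezed the trigger to its stop and it sprang back; the plunger is now held about 94–95 mm out, the whole dark ring about 2 mm clear of the cap and short of the end stop, with nothing else touched; the job was handed in at about 11 s.

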